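Confirm two picks at the small-parts bins

TASK

Two picks from the parts bins have just been made and need confirming: first press the button in front of the bin of ball bearings fully down and let it come back up, then do the same with the button in front of the bin of long hexagon-head bolts. Leave the buttons of the other two bins, the nuts and the canisters, unpressed, and finish with every button up.

Things in the scene. Friction and masses are not known exactly. Their poses are not given: they have to be found in the camera images.
- bearings_button_top (a point): Centre of the flat top of the first button to press: round bare steel, 34 mm across, in a black 50 mm collar on a grey block on the robot's side of its bin. Top about 72 mm above the table when up, collar 12 mm lower; the point moves with the button. z up, +x towards the bin. The bin holds six ball bearings, round steel rings 46 mm across, 14 mm thick, with dark seals.
- bearings_button (a joint): How far the bearings button is pressed, in m: 0 up, 0.008 fully down. It moves straight down 8 mm against a spring (about 1.4 N to start, 4.5 N at the bottom, then a hard stop) and rises by itself when let go. All four buttons are alike.
- bolts_button_top (a point): Centre of the flat top of the second button to press, like the first; its bin holds four steel hexagon-head bolts about 97 mm long lying roughly along the bin, heads towards the button. The four stations stand in a row on a steel board, buttons about 140 mm apart, in any order.
- bolts_button (a joint): How far the bolts button is pressed, in m: 0 up, 0.008 fully down; same spring as the bearings button.
- nuts_button_top (a point): Centre of the flat top of a like button, not to be pressed; its bin holds thick hexagon steel nuts 36 mm across flats. Every bin is grey plastic, 105 mm wide, 70 mm high, with a blank yellow label, and begins 36 mm behind its button's centre.
- canisters_button_top (a point): Centre of the flat top of a like button, not to be pressed; its bin holds four upright grey filter canisters 45 mm across and 73 mm high, the tallest contents (about 95 mm above the table).

How it is judged:
On the way, in this order (a step that is already met when the one before it is completed fails the run):
1. the bearings button is pressed fully down (at least 6.5 of its 8 mm) (value of joint bearings_button above 0.0065 m), for 0.1 s.
2. the bearings button is let up again, with the bolts button up too (value of joint each of bearings_button, bolts_button below 0.0015 m), for 0.1 s.
3. the bolts button is pressed fully down (at least 6.5 of its 8 mm) while the bearings button is up (value of joint bolts_button above 0.0065 m and value of joint bearings_button below 0.0015 m), for 0.1 s.
At the end, for the whole second after the job is handed in: After both presses in order, all four buttons are up: the bearings and bolts buttons less than 1.5 mm down, and the nuts and canisters buttons within 1.5 mm of where they were at the start (all of step 2 and distance of each of nuts_button_top, canisters_button_top from where it was at the start of the episode below 0.0015 m); the robot touches nothing.
It fails at once if the button of the nuts bin is pressed (more than 3 mm) (distance of nuts_button_top from where it was at the start of the episode above 0.003 m).
It fails at once if the button of the canisters bin is pressed (more than 3 mm) (distance of canisters_button_top from where it was at the start of the episode above 0.003 m).
It fails at once if the bolts button is pressed together with the bearings button (both more than 3 mm down) (value of joint each of bearings_button, bolts_button above 0.003 m).
It also fails if it takes over 32 s, if anything falls off the work surface, if the arm or the gripper's body presses on something with over 40 N, if the wrist force passes 120 N, or if a joint passes its speed limit or range.

ROBOT

A 6-joint arm with a two-finger parallel gripper is mounted at the origin on the work surface. World frame = base frame: x ahead of the robot, y to its left, z up, the work surface at z = 0. Lengths are in m, angles in rad, forces in N, time in s.
With the tool pointing down it reaches from about 0.25 to 0.85 m from the base axis. Payload 12.5 kg.
Tool frame: the origin (TCP) lies midway between the tips of the shut fingers; the grasp point (between the pads) lies 19 mm behind it (robot.tcp_to_grasp is the z of the grasp point in the tool frame, in m); z points along the fingers, y is the line along which they close (so a half turn about z gives the same grasp; the last joint's range is limited). The gripper opens to 93 mm and grips with 3 to 60 N. Pads are 15 mm wide; open, the fingers measure 128 mm over their backs; the gripper's body (75 mm by 188 mm) begins 65 mm behind the grasp point.
Start: joints at [-1.4, 0.351, 1.652, -0, 1.139, -0.085], TCP at [0.139, -0.532, 0.219] pointing down, gripper open.
Joint ranges: [-2.75, 2.75], [-0.79, 2.1], [0.01, 2.65], [-1.57, 4.71], [0.07, 3.14], [-2.87, 2.87]. Speed limits (rad/s): [2.22, 2.22, 2.79, 3.14, 3.14, 3.14].

INTERFACE

Orientations are given as a 3x3 rotation matrix whose columns are the frame's x, y, z axes.
In Python, from workcell import robot gives the robot as it stands. The module is installed in compiled form; this text tells all that it offers. Calls block until the motion is done:
- robot.move_pose(position, orientation): joint-space move of the TCP to a pose.
- robot.movel(position, rotation=None, velocity=0.15, contact_N=None): straight line of the TCP; rotation=None keeps the orientation; velocity is the mean speed in m/s. With contact_N (N) it stops when the force on the tool has changed by that much, and returns True; else False.
- robot.movej(angles): joint-space move.
- robot.gripper_to(opening): opening from 0.0 (shut) to 1.0 (fully open); the grip force is fixed at half the most; returns when the fingers have stopped.
- robot.dwell(seconds).
- robot.ik(position, orientation): joint angles nearest the present ones, or None.
- robot.capture(name): name is "side" or "top" or "wrist"; returns a dict with "pixels" (400x640x3 uint8, red, green, blue), "intrinsics" (3x3 intrinsics, pixels), "rvec" (rotation vector, rad) and "tvec" (3), from world to camera coordinates, as OpenCV has them. Camera axes: x right, y down, z forward; pixel columns grow to the right and rows downward; lengths in m; the calibration is good to about 2 mm. The wrist camera is an equidistant fisheye: a pixel r from the principal point sees the ray r / f radians off the axis. A picture is of the moment at which its call begins. There is no depth.
A pose or a line that the arm cannot do raises robot.PlanningError and nothing moves.
- robot.finish_job(): hands the job in; it is judged then, once.
Trained networks look in a picture, given as the dict that the camera call returned (one of the last four; its "shot" number tells which), for a name from the list of things; names that differ only in an ending like _2 or _b are one class to them, and where a whole thing is asked for, a point or a joint stands for the part that bears it (a point fixed in the world has none). Each returns a list of dicts, best first, with "confidence" (0 to 1); they miss things now and then, are a little off and sometimes report something else, mostly with a low value. They report only what shows in the picture. A call takes as long as a camera call.
- robot.regions_of(picture, thing): "pixels" (400x640 bool, what is visible of it).
- robot.spot_point(picture, thing): "centre" ([x, y, z] in m, in world coordinates, good to about 4 mm: a listed point, or the origin of a listed thing).
Readings, each from a call of its own:
- robot.current_t(): time.
- robot.current_q(): joint angles.
- robot.current_joint_velocities(): joint speeds.
- robot.current_effort(): joint torques, N m.
- robot.current_eef_pos(): TCP position.
- robot.current_orientation(): TCP orientation.
- robot.current_force(): force on the tool from outside, world axes, zero at the start.
- robot.current_ft_torque(): the same for the moment, N m.
- robot.current_width(): opening from 0.0 (shut) to 1.0 (fully open).
- robot.current_grip_force(): force on a finger pad.
Only numpy, scipy, OpenCV 4.12 (cv2) and the standard library are available. Lean on these libraries where they do the work, as an engineer would, in place of code of your own. Each camera call takes 0.05 s, during which the arm holds its last target. There are 200 camera calls.

## Working session

There is one attempt and no reset: what is moved stays moved. The work goes in short steps, each a Python script; the robot and the scene stay as the last script left them, time stands still between calls to the robot, and variables do not carry over. Pictures are saved under pics/ and viewed, at most 10 in all, crops included, and the job is handed in when it is done.

```bash
mkdir -p pics
python3 - <<'E'
from workcell import robot
import cv2, numpy as np
print(robot.current_t())
for n in ["top","side"]:
    c=robot.capture(n); im=c["pixels"][:,:,::-1].copy()
    R=cv2.Rodrigues(np.array(c["rvec"],float))[0]; t=np.array(c["tvec"]).ravel(); K=c["intrinsics"]
    print(n,"cam at",(-R.T@t).round(3))
    for i,th in enumerate(["bearings","bolts","nuts","canisters"]):
        for d in robot.spot_point(c,th+"_button_top")[:4]:
            p=np.array(d["centre"]); q=K@(R@p+t); q=q[:2]/q[2]
            print(n,th,p.round(4),round(d["confidence"],2),q.round(1))
            if d["confidence"]>.3:
                cv2.circle(im,tuple(int(v) for v in q),3,(0,0,255),-1); cv2.putText(im,th[:3],(int(q[0])+4,int(q[1])),0,.45,(0,0,255),1)
    cv2.imwrite(f"pics/{n}1.png",im)
print(robot.current_t())
E
```

```text
0.0
top cam at [0.373 0.021 0.872]
top bearings [0.4572 0.0792 0.0717] 0.59 [284. 224.]
top bolts [ 0.4781 -0.0572  0.073 ] 0.47 [354.  214.3]
top bolts [0.4184 0.216  0.0774] 0.31 [211.7 242.8]
top nuts [0.4188 0.2178 0.072 ] 0.72 [211.5 242.8]
top nuts [ 0.4749 -0.0564  0.0778] 0.22 [353.8 215.6]
top canisters [ 0.4966 -0.1957  0.0718] 0.52 [424.1 206.2]
side cam at [0.158 0.523 0.543]
side bearings [0.4574 0.0786 0.0765] 0.56 [325.4 242.5]
side bolts [ 0.4801 -0.0546  0.0735] 0.8 [355.3 201.5]
side nuts [0.4233 0.2169 0.0706] 0.9 [289.8 307.2]
side canisters [ 0.4973 -0.1929  0.0722] 0.47 [382.  168.7]
0.5
```

View pics/top1.png

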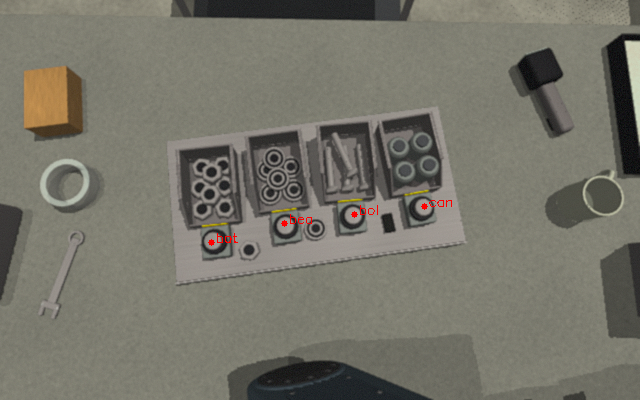

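View pics/side1.png

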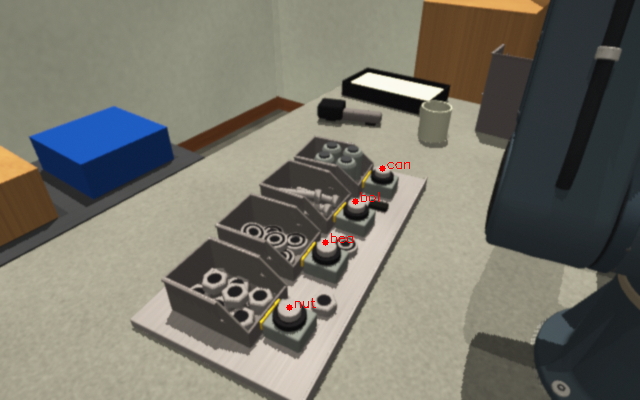

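The top view shows, left to right, nuts (213,242), bearings (285,224), bolts (353,215) and canisters (423,207). The side view shows the same order, and the marks sit on the caps. The two views agree within about 5 mm, the spacing is about 138 mm and the height about 72 mm. I'll move above the bearings button with shut fingers and check from near.

```bash
cat > h.py <<'E'
from workcell import robot
import cv2, numpy as np
d=np.array([-0.0755,0.411,0]); y=d/np.linalg.norm(d)      # row direction
z=np.array([0,0,-1.]); ROT=np.column_stack([np.cross(y,z),y,z])
def orient():   # the half turn that is nearest in the last joint
    return ROT if robot.current_orientation()[1][1]>=0 else ROT@np.diag([-1,-1,1])
def wrist(name,things):
    c=robot.capture("wrist"); cv2.imwrite(name,c["pixels"][:,:,::-1])
    R=cv2.Rodrigues(np.array(c["rvec"],float))[0]; t=np.array(c["tvec"]).ravel(); K=c["intrinsics"]
    for th in things:
        for s in robot.spot_point(c,th+"_button_top")[:2]:
            p=R@np.array(s["centre"])+t; r=np.hypot(*p[:2]); a=np.arctan2(r,p[2])
            print(th,np.round(s["centre"],4),round(s["confidence"],2),"px",(K[:2,2]+K[0,0]*a*p[:2]/r).round(0))
E
python3 - <<'E'
from h import *
print(robot.current_orientation())
robot.gripper_to(0.0)
robot.move_pose([0.457,0.079,0.16],orient())
print(robot.current_t(),robot.current_eef_pos(),robot.current_q(),robot.current_width())
wrist("pics/w1.png",["bearings","bolts","nuts","canisters"])
E
```

```text
[[ 9.67453413e-01  2.53049192e-01 -1.12323401e-05]
 [ 2.53049192e-01 -9.67453410e-01  7.35322780e-05]
 [ 7.74051783e-06 -7.39813879e-05 -9.99999997e-01]]
4.4083 [0.45722171 0.07850282 0.16003684] [ 6.96689126e-02  2.72947357e-01  1.92649219e+00 -7.12518238e-05
  9.41991236e-01  1.45956335e+00] 0.005900523488499507
bolts [ 0.4751 -0.0569  0.071 ] 0.59 px [465. 215.]
nuts [0.4231 0.221  0.0724] 0.97 px [166. 217.]
canisters [ 0.4952 -0.191   0.0698] 0.76 px [563. 217.]
```

View pics/w1.png

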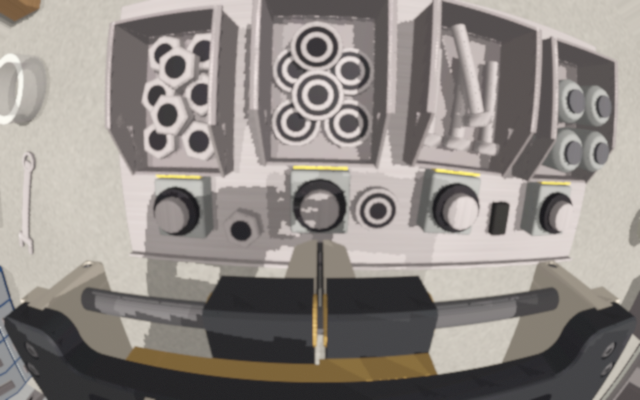

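The wrist view shows the bearings cap at about (319,207), centred under the bearing bin and left-right in line with the fingers. The bolts cap is at (462,212). Next I'll project the bearings cap pixel to z=0.072 as a check, then press.

```bash
cat >> h.py <<'E'
def ray(c,px,h):
    R=cv2.Rodrigues(np.array(c["rvec"],float))[0]; t=np.array(c["tvec"]).ravel(); K=c["intrinsics"]
    v=(np.array(px)-K[:2,2])/K[0,0]; a=np.linalg.norm(v)
    r=R.T@np.append(np.sin(a)*v/a,np.cos(a)); o=-R.T@t
    return o+r*(h-o[2])/r[2]
def press(x,y):
    robot.movel([x,y,0.082],velocity=0.1)
    hit=robot.movel([x,y,0.060],velocity=0.015,contact_N=1.0); z=robot.current_eef_pos()[2]
    print("touch",hit,z,robot.current_force())
    if not (hit and 0.066<z<0.077): robot.movel([x,y,0.12]); return
    hit=robot.movel([x,y,z-0.011],velocity=0.012,contact_N=12)
    print("bottom",hit,robot.current_eef_pos(),robot.current_force())
    robot.dwell(0.3); print(robot.current_force(),robot.current_eef_pos()[2])
    robot.movel([x,y,0.13],velocity=0.1); robot.dwell(0.2)
    print("t",robot.current_t(),robot.current_force())
E
python3 - <<'E'
from h import *
c=robot.capture("wrist")
p=ray(c,(319,207),.072); print(p, ray(c,(462,212),.072))
if np.hypot(*(p[:2]-[.457,.079]))<.008: press(.457,.079)
E
```

```text
[0.45884908 0.07991567 0.072     ] [ 0.47791808 -0.05217548  0.072     ]
touch True 0.07097273304242994 [ 0.33757082 -0.07167951  2.2050729 ]
bottom True [0.45700962 0.07899122 0.06416756] [-3.41665265 -0.2167909  10.92461451]
[-3.35295106  0.419437   11.09921864] 0.06413726574177431
t 8.4167 [-0.17204674 -0.05227846  0.23931044]
```

Bearings was touched near 72 mm and reached the hard stop at 64.1 mm, with 11 N against the spring's 4.5 N, then was released. Bolts next, at the mean of the estimates.

Run:
```python
from h import *
robot.movel([.478,-.0555,.13],velocity=0.1)
press(.478,-.0555)
robot.movel([.40,-.04,.22],velocity=0.1)
wrist("pics/w2.png",["bearings","bolts","nuts","canisters"])
```

```text
touch True 0.0707432749385664 [0.47169403 0.26255086 2.01885042]
bottom True [ 0.47799427 -0.05549892  0.06418118] [-2.40445969 -0.0295632  10.49499735]
[-2.41748326  0.35412564  9.70012845] 0.0641599979672973
t 13.325 [-0.43098457 -0.05324855 -0.01698193]
bearings [0.4522 0.073  0.0706] 0.78 px [222. 125.]
bolts [ 0.4739 -0.0568  0.0743] 0.87 px [350. 125.]
nuts [0.4233 0.2207 0.0783] 0.82 px [106. 138.]
canisters [ 0.4972 -0.193   0.0727] 0.86 px [474. 133.]
```

View pics/w2.png

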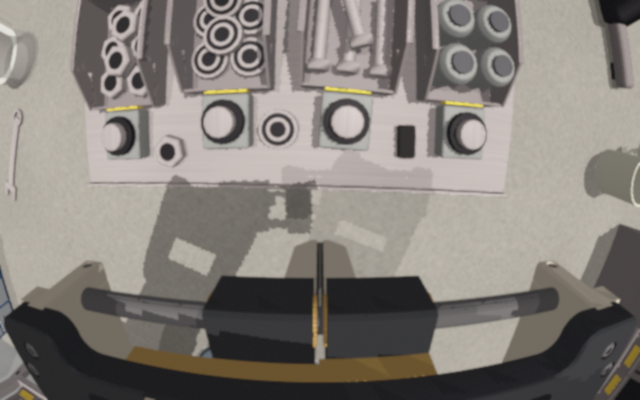

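All four buttons are up, at (118,135), (222,122), (347,122) and (468,133). The pressed one has the bolts bin behind it, and the gripper is clear.

```bash
python3 -c "
from workcell import robot
print(robot.finish_job())"
```

```text
the job is handed in; nothing more can be done
None
```

I pressed the bearings button and then the bolts button to their hard stops and let each come back up; the nuts and canisters buttons were not pressed, and I handed the job in about 15 s in (the hand-in gave no verdict).

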